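# Line up the pharmacy vials by size in the vial rack

### The arm

A 6-joint arm with a two-finger parallel gripper is mounted at the origin on the work surface. World frame = base frame: x ahead of the robot, y to its left, z up, the work surface at z = 0. Lengths are in m, angles in degrees, forces in N, time in s.
With the tool pointing down it reaches from about 0.325 to 0.775 m from the base axis. Payload 5.5 kg.
Tool frame: the origin (TCP) lies at the centre of the arm's flange, where the gripper is bolted on; the fingertips stand 182 mm ahead of it and the grasp point (between the pads) lies 163 mm ahead of it; z points along the fingers, y is the line along which they close (so a half turn about z gives the same grasp; the last joint's range is limited). The gripper opens to 88 mm and grips with 3 to 60 N. Pads are 20 mm wide; open, the fingers measure 115 mm over their backs; the gripper's body (75 mm by 178 mm) begins 61 mm behind the grasp point.
Start: joints at [62.126, 5.22, 70.514, -0, 104.267, -3.249], TCP at [0.25, 0.545, 0.405] pointing down, gripper open.
Joint ranges: [-164.24, 164.24], [-49.07, 125.15], [9.68, 141.18], [-86.29, 266.29], [3.28, 154.24], [-151.56, 151.56]. Speed limits (degrees/s): [147.25, 147.25, 172.46, 180, 180, 180].

### API

Orientations are given as [roll, pitch, yaw] about the fixed x, y, z axes, in that order (R = Rz(yaw) Ry(pitch) Rx(roll)).
In Python, from station import r gives the robot as it stands. The module is installed in compiled form; this text tells all that it offers. Calls block until the motion is done:
- r.reach(position, orientation): joint-space move of the TCP to a pose.
- r.servo_line(position, rotation=None, speed=0.15): straight line of the TCP; rotation=None keeps the orientation; speed is the mean speed in m/s.
- r.move_joints(angles): joint-space move.
- r.let_go() and r.grab(squeeze=None): open the fingers fully, or close them until they stop; squeeze is the grip in N (None keeps the last).
- r.wait(seconds).
- r.inverse_kinematics(position, orientation): joint angles nearest the present ones, or None.
- r.sense(): the state.
- r.snapshot(name): name is "scene" or "top"; returns a dict with "frame" (420x560x3 uint8, red, green, blue), "fx", "fy", "cx", "cy" (pixels), "dist_coeffs" ([k1, k2, p1, p2, k3] as OpenCV has them; the pictures are not rectified), "R" (3x3) and "t" (3): a world point X has camera coordinates R X + t. Camera axes: x right, y down, z forward; pixel columns grow to the right and rows downward; lengths in m; the calibration is good to about 2 mm. A picture is of the moment at which its call begins. There is no depth.
A pose or a line that the arm cannot do raises r.IKError and nothing moves.
- r.hand_in(): hands the job in; it is judged then, once.
The state is a dict: "clock": time; "joints": joint angles; "joint_vel": joint speeds; "joint_torque": joint torques, N m; "tcp_pos": TCP position; "orientation": TCP orientation; "contact_force": force on the tool from outside, world axes, zero at the start; "torque": the same for the moment, N m; "opening": finger opening in m; "gripper_force": force on a finger pad.
Only numpy, scipy, OpenCV 4.12 (cv2) and the standard library are available. Lean on these libraries where they do the work, as an engineer would, in place of code of your own. Each camera call takes 0.05 s, during which the arm holds its last target. There are 200 camera calls.

### The job

The vial rack at this pharmacy filling counter shows one capped vial of every size, in order, so that the technician can reach for the right one: the largest and the smallest already stand in its two end lanes. Stand the four other amber vials upright in the four empty lanes between them, each in the middle of the round pad of its own lane, so that the row steps down in size from the largest vial to the smallest. Do not tip any vial over, and leave the two end vials where they stand.

Things in the scene. Friction and masses are not known exactly. Their poses are not given: they have to be found in the camera images.
- vial_l: Capped amber pharmacy vial, the largest of the four to be placed: a round straight-sided body 50 mm across with a white ribbed cap 54 mm across and 16 mm high on top; 109 mm tall in all. Stands upright and loose on the counter. Origin: centre of its underside; z along its axis, up. Rigid and light (under 60 g), to be gripped by the cap or the body.
- vial_ml: Capped amber pharmacy vial, the second largest of the four to be placed: a round straight-sided body 44 mm across with a white ribbed cap 48 mm across and 16 mm high on top; 94 mm tall in all. Stands upright and loose on the counter. Origin: centre of its underside; z along its axis, up. Rigid and light (under 60 g), to be gripped by the cap or the body.
- vial_ms: Capped amber pharmacy vial, the third largest of the four to be placed: a round straight-sided body 38 mm across with a white ribbed cap 42 mm across and 16 mm high on top; 79 mm tall in all. Stands upright and loose on the counter. Origin: centre of its underside; z along its axis, up. Rigid and light (under 60 g), to be gripped by the cap or the body.
- vial_s: Capped amber pharmacy vial, the smallest of the four to be placed: a round straight-sided body 32 mm across with a white ribbed cap 36 mm across and 16 mm high on top; 64 mm tall in all. Stands upright and loose on the counter. Origin: centre of its underside; z along its axis, up. Rigid and light (under 60 g), to be gripped by the cap or the body.
- vial_xl: The largest vial, same kind: body 56 mm across, cap 60 mm, 124 mm tall in all. Stands loose in one of the two end lanes of the rack (either end) and stays there. Origin: centre of its underside.
- vial_xs: The smallest vial, same kind: body 26 mm across, cap 30 mm, 50 mm tall in all. Stands loose in the other end lane of the rack and stays there. Origin: centre of its underside.
- lane_1: The first (leftmost as seen from the robot) of the four empty lanes of the fixed rack (six lanes in a row, 74 mm apart). White floor 110 mm deep (x, away from the robot) by 74 wide (y, along the row, to the left), 16 mm above the counter. Flush dark round pad, 58 mm, at its middle. Clear dividers 3 mm thick rise 18 mm; front lip 8 mm, back 12 mm. Origin: middle of the pad, on the floor.
- lane_2: The second of the four empty lanes of the fixed rack (six lanes in a row, 74 mm apart). White floor 110 mm deep (x, away from the robot) by 74 wide (y, along the row, to the left), 16 mm above the counter. Flush dark round pad, 58 mm, at its middle. Clear dividers 3 mm thick rise 18 mm; front lip 8 mm, back 12 mm. Origin: middle of the pad, on the floor.
- lane_3: The third of the four empty lanes of the fixed rack (six lanes in a row, 74 mm apart). White floor 110 mm deep (x, away from the robot) by 74 wide (y, along the row, to the left), 16 mm above the counter. Flush dark round pad, 58 mm, at its middle. Clear dividers 3 mm thick rise 18 mm; front lip 8 mm, back 12 mm. Origin: middle of the pad, on the floor.
- lane_4: The fourth (rightmost) of the four empty lanes of the fixed rack (six lanes in a row, 74 mm apart). White floor 110 mm deep (x, away from the robot) by 74 wide (y, along the row, to the left), 16 mm above the counter. Flush dark round pad, 58 mm, at its middle. Clear dividers 3 mm thick rise 18 mm; front lip 8 mm, back 12 mm. Origin: middle of the pad, on the floor.
There are look-alikes about, which are no part of the job. Leave any purple or yellow look-alike of the vial_s alone.

How it is judged:
By the outcome, as a careful person would: the job done as asked, in the order asked, and still so for the second after the job is handed in, with the robot touching nothing.
It also fails if it takes over 109 s, if anything falls off the work surface, if the arm or the gripper's body presses on something with over 40 N, if the wrist force passes 120 N, or if a joint passes its speed limit or range.

## Working session

There is one attempt and no reset: what is moved stays moved. The work goes in short steps, each a Python script; the robot and the scene stay as the last script left them, time stands still between calls to the robot, and variables do not carry over. Pictures are saved under pics/ and viewed, at most 14 in all, crops included, and the job is handed in when it is done.

```bash
mkdir -p pics; python3 - <<'E'
from station import r
import cv2,numpy as np
for n in("scene","top"):
    s=r.snapshot(n);cv2.imwrite(f"pics/{n}0.png",s["frame"][:,:,::-1])
    R,t=np.array(s["R"]),np.array(s["t"]);print(n,s["fx"],s["fy"],s["cx"],s["cy"],s["dist_coeffs"],-R.T@t,R.round(3).tolist())
print(r.sense())
E
```

```text
scene 482.22588045492785 482.22588045492785 274.5909660616458 212.49888774218903 [-0.0230333  0.         0.         0.         0.       ] [1.241048   0.85076088 0.82218445] [[-0.768, 0.64, -0.008], [0.375, 0.44, -0.816], [-0.519, -0.63, -0.578]]
top 487.7637269621722 487.7637269621722 272.49304030681947 208.8235238338852 [-0.13384168  0.          0.          0.          0.        ] [0.41999015 0.00557669 1.41087498] [[-0.007, -1.0, 0.01], [-0.997, 0.006, -0.075], [0.075, -0.01, -0.997]]
{'clock': 0.1, 'joints': array([ 6.21266331e+01,  5.26029981e+00,  7.05754399e+01, -1.97154774e-03,
        1.04266131e+02, -3.24983256e+00]), 'joint_vel': array([ 0.04921053, -0.08628392, -0.20017378, -0.06015533, -0.01926587,
       -0.04861276]), 'joint_torque': array([ 2.28074576e-03, -4.47861171e+01, -4.07568026e+01,  6.99639414e-02,
        2.85840256e-02, -1.30617909e-04]), 'tcp_pos': array([0.25003775, 0.5454828 , 0.4035994 ]), 'orientation': array([-1.79898185e+02, -3.86651079e-03,  1.55375978e+02]), 'contact_force': array([ 0.47026399,  0.26955571, -0.00419593]), 'torque': array([-0.01672675, -0.01175412,  0.06617112]), 'gripper_force': 0.0, 'opening': 0.08799217093828783}
```

View pics/scene0.png

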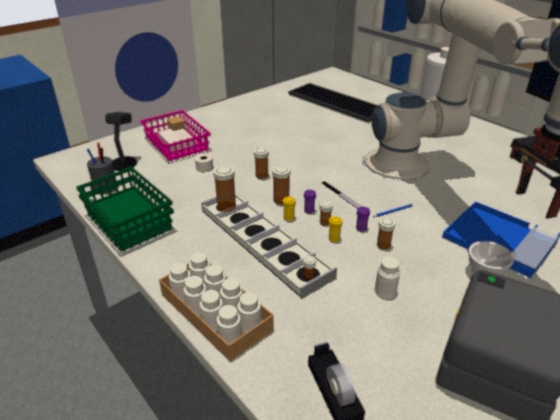

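View pics/top0.png

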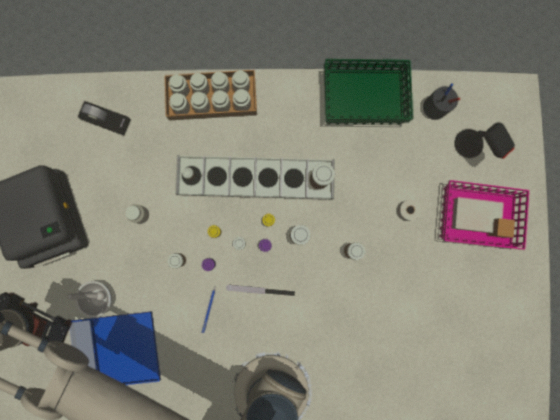

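The scene shows the amber vials standing at about (261,163), (281,185), (326,213) and (386,233). XL is in the rack at (225,185) and XS at (310,268). In the top view the candidates are:
- white-capped vials at (300,234), (355,251), (239,244) and (176,260)
- yellow look-alikes at (214,231) and (268,220)
- purple look-alikes at (208,264) and (265,245)
- a white bottle at (135,213), not amber
- a cap-like roll at (408,210)

The rack runs from XS at (192,174) to XL at (322,175), with pads at about (217/243/268/294, 177). I'll check my choice in one close crop.

```bash
cat > h.py <<'E'
from station import r
import cv2,numpy as np
def cam(n):
    s=r.snapshot(n);K=np.array([[s["fx"],0,s["cx"]],[0,s["fy"],s["cy"]],[0,0,1]])
    return s["frame"],K,np.array(s["dist_coeffs"],float),np.array(s["R"]),np.array(s["t"])
def ray(c,uv,z):
    _,K,d,R,t=c
    p=cv2.undistortPoints(np.array([[uv]],float),K,d)[0,0]
    o=-R.T@t;v=R.T@np.array([p[0],p[1],1]);return o+v*(z-o[2])/v[2]
def proj(c,X):
    _,K,d,R,t=c
    return cv2.projectPoints(np.array([X],float),cv2.Rodrigues(R)[0],t,K,d)[0][0,0]
E
python3 - <<'E'
from h import *
c=cam("top");f=c[0]
g=cv2.cvtColor(f,cv2.COLOR_RGB2GRAY)
m=(g<50).astype(np.uint8);m[:160]=0;m[195:]=0
n,l,st,ce=cv2.connectedComponentsWithStats(m)
for i in range(1,n):
    if st[i,4]>80:print("pad",ce[i].round(1),st[i,2:].tolist(),ray(c,ce[i],.016).round(4))
cv2.imwrite("pics/crop.png",cv2.resize(f[150:280,120:380,::-1],None,fx=3,fy=3,interpolation=cv2.INTER_CUBIC))
for p in[(300,234),(355,251),(239,244),(176,260),(140,225)]:
    print(p,f[p[1],p[0]],ray(c,p,.09).round(3))
print(f[225,330])
E
```

```text
pad [ 58.8 183.1] [25, 27, 373] [0.6046 0.6206 0.016 ]
(300, 234) [169 173 158] [ 0.45  -0.082  0.09 ]
(355, 251) [171 176 161] [ 0.403 -0.232  0.09 ]
(239, 244) [169 175 159] [0.424 0.083 0.09 ]
(176, 260) [169 174 157] [0.382 0.254 0.09 ]
(140, 225) [161 158 140] [0.477 0.354 0.09 ]
[166 164 144]
```

View pics/crop.png

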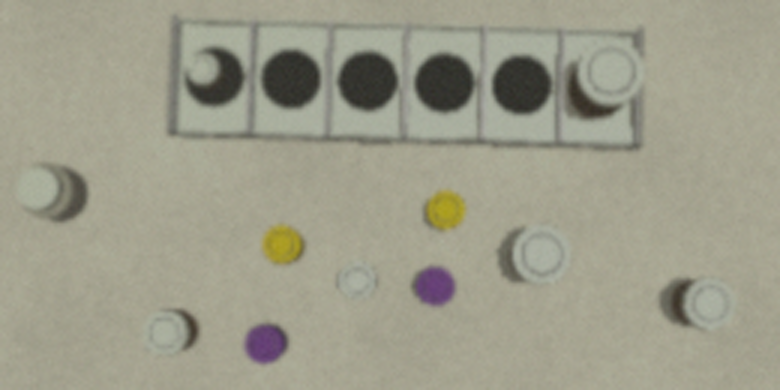

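The crop confirms the choice, with crop pixels in brackets: L is the white cap at (540,254), ML at (709,303), MS at (166,332) and S at (357,281). The white bottle at (40,188) and the purple and yellow look-alikes are excluded. XS is in the left end lane and XL in the right, so lanes 1–4 get S, MS, ML and L. Next I'll measure the positions.

```bash
cat >> h.py <<'E'
V={"l":(.109,.054,(300,234)),"ml":(.094,.048,(356,251)),"ms":(.079,.042,(175,260)),"s":(.064,.036,(239,244))}
def cap(c,uv,h,D,w=14):
    # low-chroma blob (cap) near uv; centroid taken at cap mid-height
    u0,v0=int(uv[0])-w,int(uv[1])-w
    f=cv2.GaussianBlur(c[0],(0,0),1).astype(int)[v0:v0+2*w,u0:u0+2*w]
    m=((f[...,0]-f[...,2]<16)&(f.max(2)>110)).astype(np.uint8)
    m=cv2.morphologyEx(m,cv2.MORPH_OPEN,np.ones((3,3)))
    cs,_=cv2.findContours(m,cv2.RETR_EXTERNAL,cv2.CHAIN_APPROX_NONE)
    k=max(cs,key=cv2.contourArea);hull=cv2.convexHull(k);M=cv2.moments(hull)
    p=(M["m10"]/M["m00"]+u0,M["m01"]/M["m00"]+v0)
    X=ray(c,p,h-.008);return np.array(p),X,2*np.sqrt(M["m00"]/np.pi)*(1.41-h)/c[1][0,0]
def pads(c):
    g=cv2.cvtColor(c[0],cv2.COLOR_RGB2GRAY);m=(g<90).astype(np.uint8);m[:160]=0;m[195:]=0;m[:,:205]=0;m[:,306:]=0
    n,l,st,ce=cv2.connectedComponentsWithStats(m)
    return [ray(c,ce[i],.016) for i in range(1,n) if st[i,4]>150]
E
python3 - <<'E'
from h import *
c=cam("top");s=cam("scene")
for P in pads(c):print("pad",P.round(4),"scene px",proj(s,P).round(1))
o=s[0].copy()
for k,(h,D,uv) in V.items():
    p,X,d=cap(c,uv,h,D);X[2]=h;q=proj(s,X)
    print(k,p.round(1),X.round(4),"diam",d.round(4),D,"scene",q.round(1))
    cv2.circle(o,tuple(q.round().astype(int)),1,(255,0,0),-1)
    X[2]=0;cv2.circle(o,tuple(proj(s,X).round().astype(int)),1,(0,255,0),-1)
for P in pads(c):cv2.circle(o,tuple(proj(s,P).round().astype(int)),1,(255,0,0),-1)
cv2.imwrite("pics/chk.png",cv2.resize(o[130:300,190:410,::-1],None,fx=3.5,fy=3.5,interpolation=cv2.INTER_CUBIC))
E
```

```text
pad [0.621 0.152 0.016] scene px [288.5 258.8]
pad [0.6187 0.0781 0.016 ] scene px [270.7 244.5]
pad [0.6161 0.004  0.016 ] scene px [254.3 231.1]
pad [ 0.6138 -0.0699  0.016 ] scene px [239.  218.7]
l [299.5 234.3] [ 0.4492 -0.08    0.109 ] diam 0.0529 0.054 scene [280.8 170. ]
ml [355.8 251. ] [ 0.403  -0.2345  0.094 ] diam 0.045 0.048 scene [260.5 150.7]
ms [175.2 260.5] [0.3797 0.2599 0.079 ] diam 0.0385 0.042 scene [386.2 221.6]
s [238.5 242.9] [0.4275 0.0864 0.064 ] diam 0.033 0.036 scene [325.5 204.4]
```

View pics/chk.png

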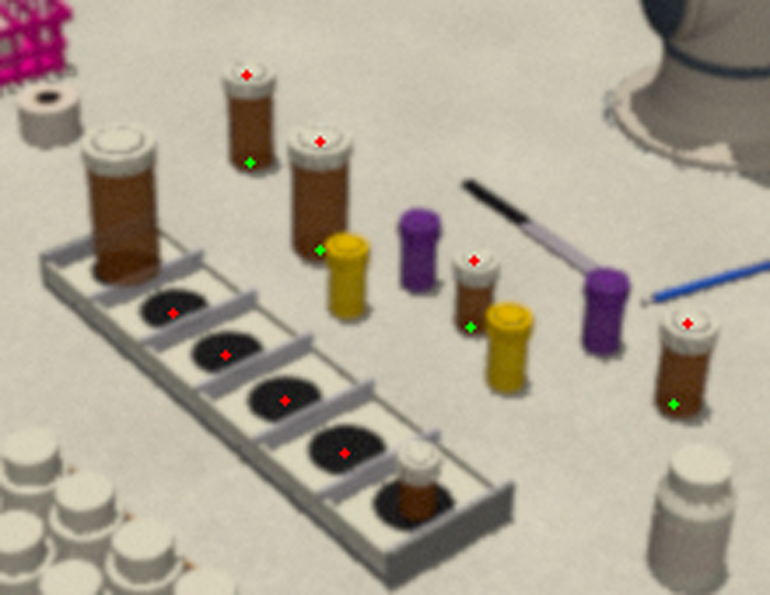

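The scene view shows the projected cap centres landing on the caps, with bases at the right height, and pads spaced 74.0 mm apart with the rack turned slightly. The diameters match and rank correctly. I'll place L first and then check it.

```bash
cat >> h.py <<'E'
def move(k,X,P,squeeze=12,yaw=90):
    h=V[k][0];g=h-.008+.163;up=.16
    ori=[180,0,yaw]
    r.let_go() if r.sense()["opening"]<.086 else None
    r.reach([X[0],X[1],g+up],ori);r.servo_line([X[0],X[1],g],speed=.12)
    r.grab(squeeze);s=r.sense();print(k,"opening",s["opening"].__round__(4),"F",s["gripper_force"],s["tcp_pos"].round(4))
    if abs(s["opening"]-V[k][1])>.006: print("BAD GRASP");return False
    r.servo_line([X[0],X[1],g+up],speed=.15)
    r.reach([P[0],P[1],g+up],ori);r.servo_line([P[0],P[1],g+.03],speed=.15);r.servo_line([P[0],P[1],g+.0175],speed=.04)
    s=r.sense();print(" place",s["opening"].__round__(4),s["tcp_pos"].round(4),s["contact_force"].round(1))
    r.let_go();r.servo_line([P[0],P[1],g+up],speed=.15);print(" clock",r.sense()["clock"]);return True
XY={"l":(.4492,-.0800),"ml":(.4030,-.2345),"ms":(.3797,.2599),"s":(.4275,.0864)}
PD={"l":(.6138,-.0699),"ml":(.6161,.0040),"ms":(.6187,.0781),"s":(.6210,.1520)}
E
python3 - <<'E'
from h import *
for k in V:
    for p in(XY[k],PD[k]):
        for dz in(0,.16):
            for y in(90,-90):
                q=r.inverse_kinematics([*p,V[k][0]+.155+dz],[180,0,y]);print(k,dz,y,None if q is None else np.round(q))
E
```

```text
l 0 90 [-14. -16. 105.   0.  91. -14.]
l 0 -90 None
l 0.16 90 [-14. -17.  89.   0. 108. -14.]
l 0.16 -90 None
l 0 90 [-10.   9.  81.   0.  90. -10.]
l 0 -90 None
l 0.16 90 [-10.   8.  65.   0. 106. -10.]
l 0.16 -90 None
ml 0 90 [-34. -14. 105.   0.  90. -34.]
ml 0 -90 [-34. -14. 105.  -0.  90. 146.]
ml 0.16 90 [-34. -15.  89.   0. 106. -34.]
ml 0.16 -90 [-34. -15.  89.  -0. 106. 146.]
ml 0 90 [-3.  9. 82.  0. 89. -3.]
ml 0 -90 None
ml 0.16 90 [ -3.   8.  67.  -0. 105.  -3.]
ml 0.16 -90 None
ms 0 90 [ 30. -15. 107.  -0.  88.  30.]
ms 0 -90 [  30.  -15.  107.    0.   88. -150.]
ms 0.16 90 [ 30. -17.  92.  -0. 105.  30.]
ms 0.16 -90 [  30.  -17.   92.    0.  105. -150.]
ms 0 90 [ 4. 11. 82. -0. 87.  4.]
ms 0 -90 None
ms 0.16 90 [  4.   9.  68.  -0. 103.   4.]
ms 0.16 -90 None
s 0 90 [  7. -19. 111.  -0.  87.   7.]
s 0 -90 None
s 0.16 90 [  7. -21.  97.  -0. 104.   7.]
s 0.16 -90 None
s 0 90 [11. 14. 80. -0. 86. 11.]
s 0 -90 None
s 0.16 90 [ 11.  11.  67.  -0. 102.  11.]
s 0.16 -90 None
```

```bash
python3 - <<'E'
from h import *
if move("l",XY["l"],PD["l"]):
    r.reach([.33,.32,.42],[180,0,90])
    c=cam("top");X=np.array([*PD["l"],.016+.109])
    q=proj(c,X-[0,0,.008]);print("expected px",q)
    p,Y,d=cap(c,q,.125,.054);print(p,Y.round(4),d)
    h,D,_=V["ml"];print("ml",cap(c,(356,251),h,D)[1])
    cv2.imwrite("pics/l1.png",cv2.resize(c[0][140:280,160:380,::-1],None,fx=3.5,fy=3.5,interpolation=cv2.INTER_CUBIC))
E
```

```text
l opening 0.0529 F 11.999927312135696 [ 0.4492 -0.08    0.264 ]
 place 0.0531 [ 0.6138 -0.0699  0.2811] [ 0.2 -0.1 -0.4]
 clock 9.9083
expected px [295.39511323 172.7102887 ]
[294.41224395 171.73905959] [ 0.6164 -0.0673  0.117 ] 0.07954359179884443
ml [ 0.40319705 -0.23418063  0.086     ]
```

View pics/l1.png

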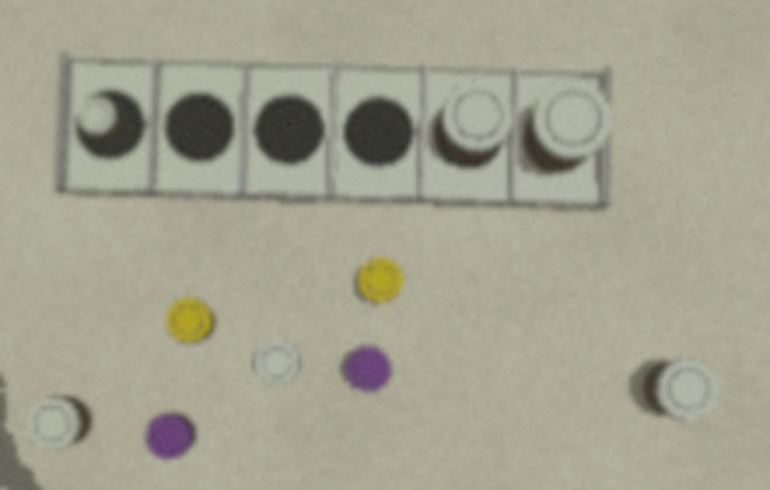

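The picture shows L standing upright in lane 4. Its cap top is at crop (477,115), which is full-image (296.3,172.9), close to the expected (295.4,172.7). The cap mask spilled onto the white floor, so I'm ignoring that number. I'll carry on with the other three.

```bash
python3 - <<'E'
from h import *
ok=all(move(k,XY[k],PD[k]) for k in("ml","ms","s"))
if ok:
    r.reach([.25,.45,.42],[180,0,90])
    c=cam("top");s=cam("scene")
    for k in V:print(k,"expect top",proj(c,[*PD[k],.016+V[k][0]]).round(1),"scene top",proj(s,[*PD[k],.016+V[k][0]]).round(1),"base",proj(s,[*PD[k],.016]).round(1))
    cv2.imwrite("pics/f1.png",cv2.resize(c[0][140:280,160:380,::-1],None,fx=3.5,fy=3.5,interpolation=cv2.INTER_CUBIC))
    cv2.imwrite("pics/f2.png",cv2.resize(s[0][130:300,190:410,::-1],None,fx=3.5,fy=3.5,interpolation=cv2.INTER_CUBIC))
E
```

```text
ml opening 0.0471 F 11.999976933002472 [ 0.403  -0.2345  0.249 ]
 place 0.047 [0.616 0.004 0.266] [ 0.6 -0.2 -0. ]
 clock 21.7167
ms opening 0.0411 F 12.000034153461456 [0.3797 0.2599 0.234 ]
 place 0.0415 [0.6186 0.0781 0.251 ] [-0.2  1.1 -0.4]
 clock 31.0917
s opening 0.0352 F 11.999988108873367 [0.4275 0.0864 0.2189]
 place 0.035 [0.6209 0.152  0.2361] [-0.3  0.3  0.5]
 clock 39.7833
l expect top [295.6 172.3] scene top [237.  186.2] base [239.  218.7]
ml expect top [267.8 172.4] scene top [253.2 202.7] base [254.3 231.1]
ms expect top [240.6 172.4] scene top [270.4 220.4] base [270.7 244.5]
s expect top [214.1 172.6] scene top [288.7 239.1] base [288.5 258.8]
```

View pics/f1.png

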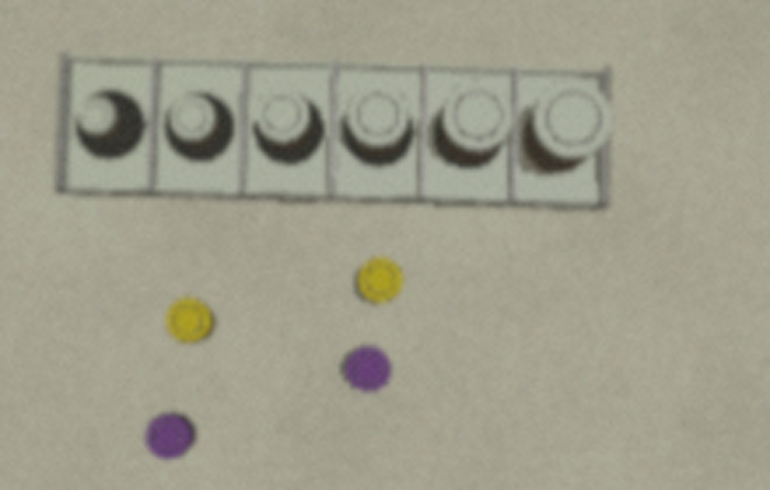

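View pics/f2.png

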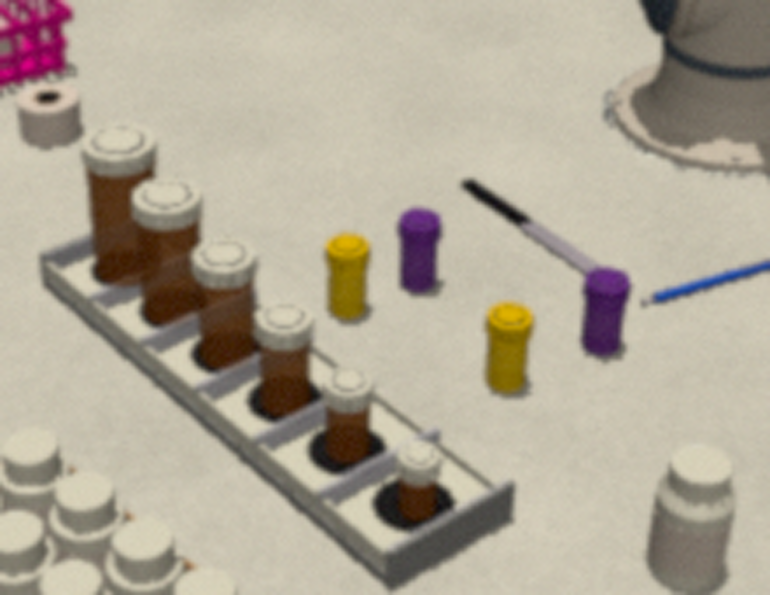

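Top view: the four caps sit at crop (192,118), (281,115), (378,115) and (478,115), within about 1 px (2–3 mm) of the expected cap centres for vials standing on the pad middles. Scene view: all six vials are upright and step down from XL to XS, and the end vials and look-alikes have not moved.

```bash
python3 -c "
from station import r
print(r.hand_in())"
```

```text
the job is handed in; nothing more can be done
None
```

The four vials now stand upright within about 2–3 mm of their pad centres by the camera check (lanes 1–4: S, MS, ML, L), stepping down from XL to XS, with the end vials and look-alikes left alone; I handed the job in at about 40 s on the robot's clock, and no verdict came back.

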